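Lock the saw stop onto its slotted rail with a T-bolt

TASK

Take the T-bolt out of its parking block and lower its head through the opening of the wooden stop into the slot of the rail below. Turn it clockwise, a quarter turn, until the head lies square across under the lips of the slot, then go on turning the nut clockwise until it is snug and clamps the stop where it stands. Tighten by feel and gently, push nothing hard, do not shift the stop or disturb the glue bottle, the offcut or the tin, and let go at the end.

Things in the scene. Friction and masses are not known exactly. Their poses are not given: they have to be found in the camera images.
- nut_grip (a point): Grip point on the steel nut's hexagonal cap, on the bolt's axis, 29 mm above the flange's underside. Cap: upright hexagon, 36 mm across flats, 34 mm tall (top 11 mm above this point), on the nut's round flange, 68 mm wide, 6 mm thick. It drives the flange through a spring: lags 0.5 rad per N m. y axis normal to one pair of flats, others every 60 degrees; z up. Bolt with nut: 0.42 kg.
- nut: The nut's flange; origin on the axis in its underside, z up. Turned clockwise from above it runs 3 mm per radian down the bolt. Its stiff thread turns the bolt along until that is stopped. Then it runs on at an even 0.15 to 0.25 N m for 0.3 to 1.4 rad until the head meets the lips; then the torque climbs by 0.01 N m per N of clamping. Snug: 0.4 to 0.55 N m; over 60 N crushes the stop.
- bolt: Steel T-bolt with the nut on it, upright, head down. Origin in the centre of the head's underside, x along the head, z up. Head 40 x 20 x 10 mm (x, y, z), same after half a turn. The neck above it, 20 mm square, 12 mm tall, has two rounded corners: in the slot it lets the bolt turn clockwise about 95 degrees, then stops it. At the start the flange's underside is 34 to 37 mm above the head's.
- head (a point): Centre of the T-bolt's head, 5 mm above its underside, on the bolt's axis.
- rail: Fixed aluminium rail, 320 x 60 x 28 mm high. Origin in the centre of its underside (on the bench), x along its length, z up. A T-slot runs along its whole centre line: mouth 22 mm wide through lips 9 mm thick (19 to 28 mm above the bench), below it a cavity 48 mm wide, 3 to 19 mm above the bench.
- stop: Loose wooden saw stop (about 0.6 kg) astride the rail: plate 160 x 90 x 14 mm on the rail's top, guides hanging down either side, a fence 30 mm high across its +x end. Origin in the centre of the plate's underside, x along the rail, z up. It must stay where it is, to a few millimetres.
- opening (a point): Centre of the oblong opening through the stop's plate, in the plate's top face, 42 mm above the bench; 50 mm along x (the slot's direction), 30 mm along y, over the middle of the slot. With the bolt in place the nut's flange rests on the plate around it and the head hangs free in the cavity.
- park: Fixed wooden parking block, 90 x 70 x 12 mm, with a pocket 46 x 26 mm and 8 mm deep in which the bolt's head stands. Origin in the centre of its underside, x along the pocket.
- glue: Bystander: white plastic glue bottle, 60 mm in diameter, 140 mm tall, origin in the centre of its underside.
- offcut: Bystander: wooden offcut 110 x 50 x 35 mm, origin in the centre of its underside, x along its length.
- tin: Bystander: open dark tin, 72 mm in diameter, 80 mm tall, origin in the centre of its underside.
Not all that is in view belongs to the job. Leave any pink look-alike of the bolt alone.

How it is judged:
On the way, in this order (a step that is already met when the one before it is completed fails the run):
1. the head is down in the rail's slot, through the stop's opening, lying along the slot (z of head in the frame of rail between 0.004 and 0.0155 m and y of head in the frame of rail between -0.005 and 0.005 m and horizontal distance between head and opening below 0.012 m and angle between the x axis of bolt and the x axis of rail, either way round below 0.35 rad), for 0.1 s.
2. the head is turned square across the slot, still inside it (z of head in the frame of rail between 0.004 and 0.0155 m and y of head in the frame of rail between -0.005 and 0.005 m and horizontal distance between head and opening below 0.012 m and angle between the x axis of bolt and the x axis of rail, either way round above 1.35 rad), for 0.2 s.
At the end, for the whole second after the job is handed in: The head lies in the slot below the opening (within 12 mm of its centre, 5 mm of the slot's centre line), square across it (within 13 degrees), upright (within 4.5 degrees), at rest; the nut clamps the stop with over 15 N, the head the lips with over 8 N; the stop is within 8 mm of its place (all of step 2 and contact force between nut and stop above 15 N and contact force between bolt and rail above 8 N and distance of opening from where it was at the start of the episode below 0.008 m and angle between bolt's own z axis and vertical below 0.08 rad and linear speed of bolt below 0.01 m/s); the robot touches nothing.
It fails at once if the nut presses the stop with more than 60 N (contact force between nut and stop above 60 N).
It fails at once if before the bolt is turned, it presses the rail, or its nut the stop, with more than 40 N (angle between the x axis of bolt and the x axis of rail, either way round below 0.6 rad and (contact force between bolt and rail above 40 N or contact force between nut and stop above 40 N)).
It fails at once if the stop is shifted by more than 12 mm (distance of opening from where it was at the start of the episode above 0.012 m).
It fails at once if a bystander (glue, offcut or tin) is moved by more than 20 mm (distance of any of glue, offcut, tin from where it was at the start of the episode above 0.02 m).
It also fails if it takes over 72 s, if anything falls off the work surface, if the arm or the gripper's body presses on something with over 40 N, if the wrist force passes 120 N, or if a joint passes its speed limit or range.

ROBOT

A 6-joint arm with a two-finger parallel gripper is mounted at the origin on the work surface. World frame = base frame: x ahead of the robot, y to its left, z up, the work surface at z = 0. Lengths are in m, angles in rad, forces in N, time in s.
With the tool pointing down it reaches from about 0.375 to 0.9 m from the base axis. Payload 3.1 kg.
Tool frame: the origin (TCP) lies at the very end of the fingers, on their centre line; the grasp point (between the pads) lies 19 mm behind it; z points along the fingers, x is the direction in which the jaws open and shut, and the axes are right-handed (so a half turn about z gives the same grasp; the last joint's range is limited). The gripper opens to 87 mm and grips with 3 to 60 N. Pads are 19 mm wide; open, the fingers measure 117 mm over their backs; the gripper's body (75 mm by 190 mm) begins 51 mm behind the grasp point.
Start: joints at [-1.458, 0.527, 1.433, -0, 1.181, -0.178], TCP at [0.18, -0.599, 0.223] pointing down, gripper open.
Joint ranges: [-3.08, 3.08], [-0.75, 2.2], [0.22, 2.44], [-1.43, 4.57], [0, 2.65], [-2.85, 2.85]. Speed limits (rad/s): [2.79, 2.79, 3.14, 3.14, 3.14, 3.14].

INTERFACE

Orientations are given as a unit quaternion [x, y, z, w].
In Python, from rig import robot gives the robot as it stands. The module is installed in compiled form; this text tells all that it offers.
- The arm moves only by the tool play_rows, never from a script. Its argument "increments" is one flat list of numbers, 4 for each row, row after row: the shift along the tool's x, y, z in cm, then the turn about the tool's z in rad. In form: [dx, dy, dz, twist, dx, dy, dz, twist, ...]. A call has 1 to 5 rows; each row shifts and turns the commanded pose from where the row before left it, along the tool's axes as they then stand; what a row does not reach is not made up. A row lasts 1/10 s, in which the tool goes at most 50 mm and 8.59 degrees, less where a joint would pass 70% of its speed; a pose out of reach is approached as far as the arm can. A call is refused whole if a number of a shift passes 5 or a number of a turn 0.15, either way. A call with a gripper value outside its range is refused whole. "fingers" is the finger opening in cm, from 0 to 8.7, set as the call begins (left out, the last holds). The fingers move at their own pace and stop on an object; "newtons" is the grip in N (left out, the last holds). Time passes only in rows, so rows that do not move let the fingers close. It gives the time, the measured TCP pose, the force and the opening at its end, in the units of the state.
- robot.get_obs(): the state, without advancing time (a new reading comes with each control period).
- robot.camera(name): name is "scene" or "side" or "wrist"; returns the picture (480x640x3 uint8, blue, green, red); there is no depth.
- robot.get_calibration(name): a dict with "fx", "fy", "cx", "cy" (pixels), "dist_coeffs" ([k1, k2, p1, p2, k3] as OpenCV has them; the pictures are not rectified), "R" (3x3) and "t" (3): a world point X has camera coordinates R X + t. Camera axes: x right, y down, z forward; pixel columns grow to the right and rows downward; lengths in m; the calibration is good to about 2 mm. A picture is of the moment at which its call begins: read the wrist's pose just before it. get_calibration takes no time and is no camera call; for the wrist camera it gives the pose at the moment of the call.
- robot.hand_in(): hands the job in, once; it reports no verdict.
The state is a dict: "time": time; "q": joint angles; "joint_velocities": joint speeds; "joint_torque": joint torques, N m; "position": TCP position; "tool_rot": TCP orientation; "ft_force": force on the tool from outside, world axes, zero at the start; "moment": the same for the moment, N m; "grip_width": finger opening in m.
Only numpy, scipy, OpenCV 4.12 (cv2) and the standard library are available. Lean on these libraries where they do the work, as an engineer would, in place of code of your own. Each camera call takes 0.05 s, during which the arm holds its last target. There are 200 camera calls.

## Working session

There is one attempt and no reset: what is moved stays moved. The work goes in short steps, Python scripts to look and compute and a tool call to move; the robot and the scene stay as the last step left them, time stands still between calls to the robot, and variables do not carry over. Pictures are saved under pics/ and viewed, and the job is handed in when it is done.

Besides the shell and the picture viewer there is one more tool, called after "Call:" as name(argument=value, ...) on one line, values as JSON. play_rows: Moves the arm, as the interface text tells. Its arguments: {"type":"object","properties":{"increments":{"type":"array","items":{"type":"number"}},"fingers":{"type":"number"},"newtons":{"type":"number"}},"required":["increments"]}

```bash
mkdir -p pics
cat > h.py <<'E'
import numpy as np, cv2
from rig import robot
from scipy.spatial.transform import Rotation as Rn
def cal(n):
    c=robot.get_calibration(n); K=np.array([[c["fx"],0,c["cx"]],[0,c["fy"],c["cy"]],[0,0,1.]])
    return K,np.array(c["dist_coeffs"],float),np.array(c["R"]),np.array(c["t"])
def ray(n,uv,c=None):
    K,d,R,t=c or cal(n)
    p=cv2.undistortPoints(np.array(uv,float).reshape(-1,1,2),K,d).reshape(-1,2)
    D=np.c_[p,np.ones(len(p))]@R
    return -R.T@t,D
def onz(n,uv,z,c=None):
    o,D=ray(n,uv,c); return o+D*((z-o[2])/D[:,2])[:,None]
def proj(n,X,c=None):
    K,d,R,t=c or cal(n)
    return cv2.projectPoints(np.array(X,float).reshape(-1,3),cv2.Rodrigues(R)[0],t,K,d)[0].reshape(-1,2)
def st():
    s=robot.get_obs(); print("t",s["time"],"p",np.round(s["position"],4),"F",np.round(s["ft_force"],2),"M",np.round(s["moment"],3),"g",s["grip_width"]);return s
E
python3 - <<'E'
from h import *
s=st();print(s)
for n in("scene","side","wrist"):
    cv2.imwrite(f"pics/{n}0.png",robot.camera(n))
    K,d,R,t=cal(n);print(n,K.round(1).tolist(),d,(-R.T@t).round(3))
E
```

```text
t 0.0 p [ 0.1797 -0.5978  0.2216] F [ 0.47  1.06 -0.29] M [-0.001 -0.051 -0.015] g 0.08659501356988479
{'time': 0.0, 'q': array([-1.45750602e+00,  5.28450196e-01,  1.43388010e+00, -5.04769379e-06,
        1.18141013e+00, -1.78510057e-01]), 'joint_velocities': array([ 0.00087467,  0.00132454, -0.00184809,  0.00175733, -0.00016436,
       -0.00139562]), 'joint_torque': array([ 3.57149020e-04, -4.40044284e+01, -1.76591420e+01,  6.30803942e-02,
        5.82025596e-02, -1.71801908e-04]), 'position': array([ 0.1797356 , -0.59784129,  0.22158852]), 'tool_rot': array([ 8.02395569e-01, -5.96791586e-01, -7.35895681e-04, -7.82112939e-04]), 'ft_force': array([ 0.46962249,  1.06083127, -0.29336649]), 'moment': array([-0.00132407, -0.05052222, -0.01505247]), 'grip_width': 0.08659501356988479}
scene [[585.0, 0.0, 317.0], [0.0, 585.0, 232.2], [0.0, 0.0, 1.0]] [-0.03571416  0.          0.          0.          0.        ] [1.279 0.279 1.005]
side [[552.5, 0.0, 322.2], [0.0, 552.5, 235.5], [0.0, 0.0, 1.0]] [-0.06028283  0.          0.          0.          0.        ] [0.49  0.963 1.081]
wrist [[388.1, 0.0, 320.0], [0.0, 388.1, 235.8], [0.0, 0.0, 1.0]] [-0.00763663  0.          0.          0.          0.        ] [ 0.254 -0.575  0.385]
```

View pics/scene0.png

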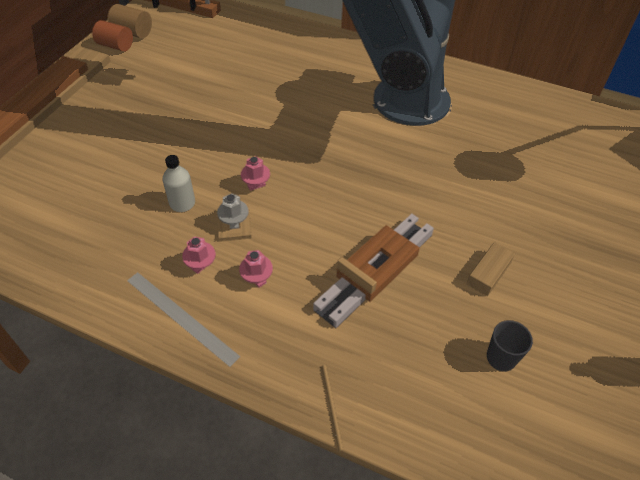

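View pics/side0.png

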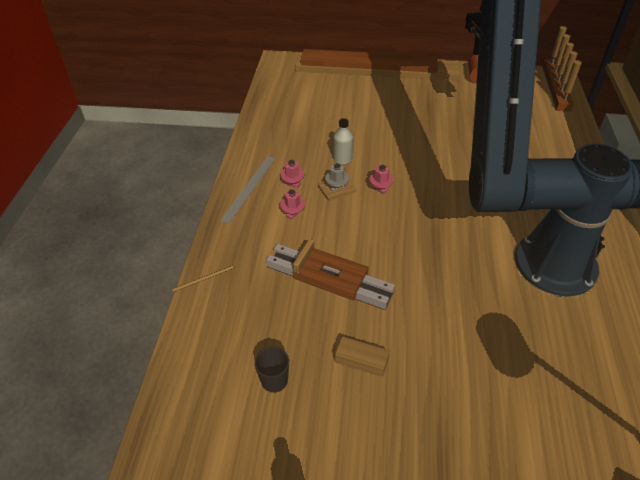

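View pics/wrist0.png

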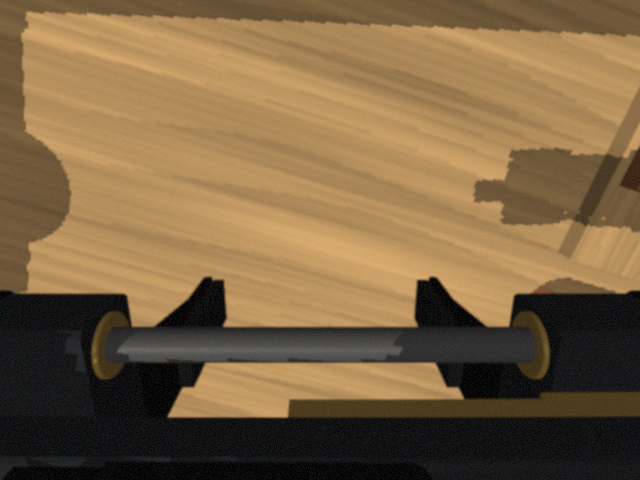

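The grey bolt is at scene (232,210) and side (337,178). It stands in the wooden block, so it fits the description. The pink ones at scene (256,172), (198,253) and (256,267) are look-alikes. Next I'll enlarge it and the stop.

Run:
```python
from h import *
a=cv2.imread("pics/scene0.png");b=cv2.imread("pics/side0.png")
f=lambda im,x,y,w,h:cv2.resize(im[y:y+h,x:x+w],(400,300),interpolation=cv2.INTER_CUBIC)
cv2.imwrite("pics/crop0.png",np.vstack([np.hstack([f(a,192,180,80,60),f(b,297,150,80,60)]),np.hstack([f(a,300,205,152,114),f(b,255,220,152,114)])]))
o,D=ray("scene",[[232,200]]);o2,D2=ray("side",[[338,168]])
A=np.c_[D[0],-D2[0]];l=np.linalg.lstsq(A,o2-o,rcond=None)[0];print(o+D[0]*l[0],o2+D2[0]*l[1])
```

```text
[ 0.58414325 -0.21697659  0.07603688] [ 0.58228241 -0.21939995  0.07872456]
```

View pics/crop0.png

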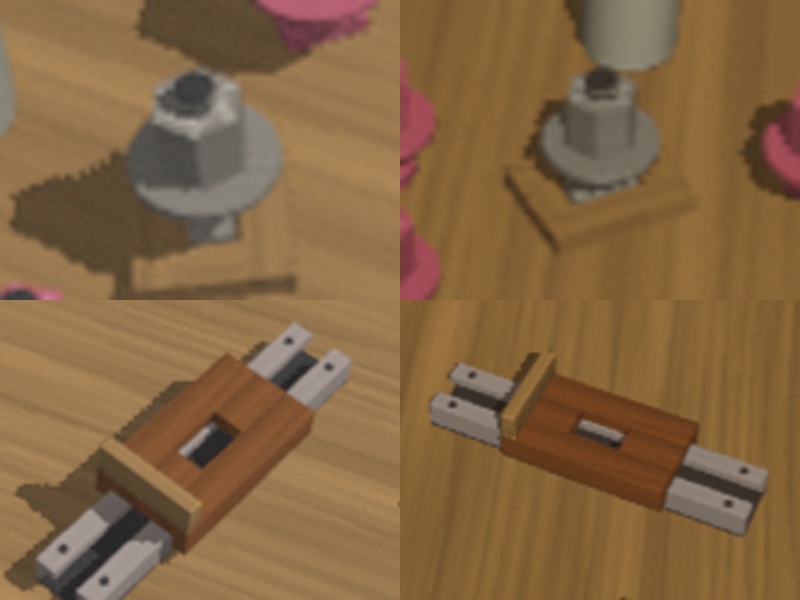

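The crop confirms it: the grey steel bolt stands upright in the parking block, with its cap top near (0.583,-0.218,0.078). The stop's opening is at about scene (379,258). Next I'll plan a wrist look at both.

```bash
cat >> h.py <<'E'
def plan(P,yaw=None,s=None):
    """shift in tool axes (cm) at present orientation to reach P; twist about tool z so tool x has world yaw (mod pi)"""
    s=s or robot.get_obs(); M=Rn.from_quat(s["tool_rot"]).as_matrix()
    d=M.T@(np.array(P)-s["position"])*100; y0=np.arctan2(M[1,0],M[0,0])
    tw=None
    if yaw is not None: tw=-((yaw-y0+np.pi/2)%np.pi-np.pi/2)
    print("shift cm",d.round(2),"yaw",round(y0,3),"twist",tw,"q6",s["q"][5].round(3),"tilt",np.round(M[:,2],4))
E
python3 - <<'E'
from h import *
print("opening",onz("scene",[[378.7,258.2]],.042),onz("side",[[255+(600-400)*.38,220+(430-300)*.38]],.042))
# rail corners scene ends crude
g=lambda u,v:[300+u*.38,205+(v-300)*.38]
print("rail ends",onz("scene",[g(297,325),g(348,355),g(38,567),g(82,598)],.028))
M=Rn.from_quat(robot.get_obs()["tool_rot"]).as_matrix();K,d,R,t=cal("wrist")
print("cam in tool",M.T@(-R.T@t-robot.get_obs()["position"]),"axes",(M.T@R.T).round(3).tolist())
plan([.55,-.13,.28],0);plan([.58,-.218,.25],0)
c=onz("scene",[[180,205],[490,275],[507,365]],0);print("glue,offcut,tin",c.round(3))
E
```

```text
opening [[0.57299972 0.11566311 0.042     ]] [[0.567814  0.1158201 0.042    ]]
rail ends [[0.4183768  0.14029822 0.028     ]
 [0.43183821 0.1890833  0.028     ]
 [0.72492619 0.04002621 0.028     ]
 [0.73563218 0.080098   0.028     ]]
cam in tool [-0.00069312 -0.07815767 -0.16272666] axes [[1.0, 0.001, -0.001], [-0.0, 0.959, 0.284], [0.001, -0.284, 0.959]]
shift cm [-34.18 -48.92  -5.75] yaw -1.279 twist -1.2789753178755805 q6 -0.179 tilt [-2.0e-04  1.7e-03 -1.0e+00]
shift cm [-24.88 -49.27  -2.77] yaw -1.279 twist -1.2789753178755805 q6 -0.179 tilt [-2.0e-04  1.7e-03 -1.0e+00]
glue,offcut,tin [[ 0.591 -0.358  0.   ]
 [ 0.485  0.337  0.   ]
 [ 0.676  0.416  0.   ]]
```

Call:
play_rows(increments=[-2.1,-4.1,0.2,0,-2.1,-4.1,0.2,0,-2.1,-4.1,0.2,0,-2.1,-4.1,0.2,0,-2.1,-4.1,0.2,0], fingers=8.7)

```text
time: 0.65
position: [0.3469, -0.4375, 0.2123]
tool_rot: [0.802, -0.597, -0.0, -0.0]
ft_force: [0.9, 0.6, 0.2]
grip_width: 0.0872
```

Call:
play_rows(increments=[-2.1,-4.1,0.2,0,-2.1,-4.1,0.2,0,-2.1,-4.1,0.2,0,-2.1,-4.1,0.2,0,-2.1,-4.1,0.2,0])

```text
time: 1.15
position: [0.5131, -0.2779, 0.2023]
tool_rot: [0.802, -0.597, -0.0, 0.0]
ft_force: [0.2, -0.5, -0.0]
grip_width: 0.0871
```

Call:
play_rows(increments=[-2.1,-4.1,0.1,0,-2.1,-4.1,0.1,0,0,0,0,0,0,0,0,0])

```text
time: 1.55
position: [0.5787, -0.2145, 0.2]
tool_rot: [0.803, -0.596, -0.001, 0.0]
ft_force: [-0.0, 0.6, -0.8]
grip_width: 0.0869
```

Run:
```python
from h import *
s=st();im=robot.camera("wrist");cv2.imwrite("pics/w1.png",im);plan([.583,-.218,.2],0)
```

```text
t 1.55 p [ 0.5787 -0.2145  0.2   ] F [-0.04  0.61 -0.76] M [-0.004  0.002  0.014] g 0.08688579765831865
shift cm [ 0.39 -0.41  0.01] yaw -1.278 twist -1.2780836427109459 q6 0.741 tilt [-1.4e-03  1.0e-04 -1.0e+00]
```

View pics/w1.png

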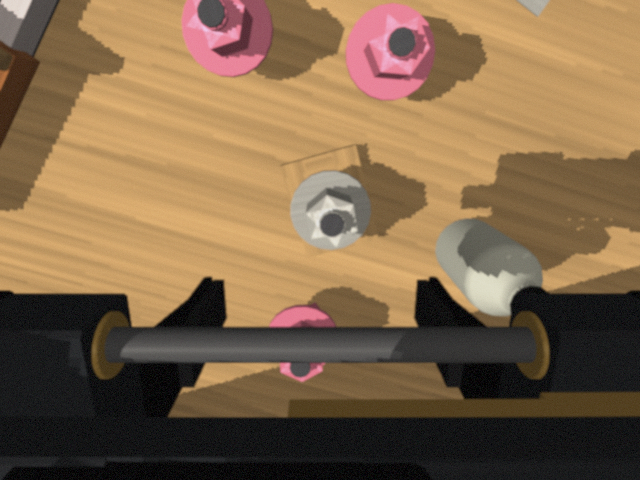

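The wrist view shows the grey nut at (331,212), with the block edges behind it at (281,165)–(358,147) and the glue bottle at right, around (495,270). I'll enlarge it and measure.

Run:
```python
from h import *
im=cv2.imread("pics/w1.png");c=im[135:265,265:405]
cv2.imwrite("pics/w1c.png",cv2.resize(c,(646,600),interpolation=cv2.INTER_CUBIC))
hsv=cv2.cvtColor(im,cv2.COLOR_BGR2HSV)
m=((hsv[...,1]<50)&(hsv[...,2]>60)).astype(np.uint8);m[:140]=0;m[260:]=0;m[:,:280]=0;m[:,385:]=0
k=max(cv2.findContours(m,0,1)[0],key=cv2.contourArea);h=cv2.convexHull(k);e=cv2.fitEllipse(h);print(e)
for z in(.04,.043,.046):
  P=onz("wrist",h.reshape(-1,2),z)[:,:2]; (x,y),r=cv2.minEnclosingCircle(P.astype(np.float32));print(z,x,y,r)
```

```text
((330.2212829589844, 209.43743896484375), (78.00430297851562, 79.27915954589844), 78.12936401367188)
0.04 0.5847008228302002 -0.22150848805904388 0.034116726368665695
0.043 0.5853344798088074 -0.22123689949512482 0.03380042687058449
0.046 0.5859683156013489 -0.2209652215242386 0.03348426893353462
```

View pics/w1c.png

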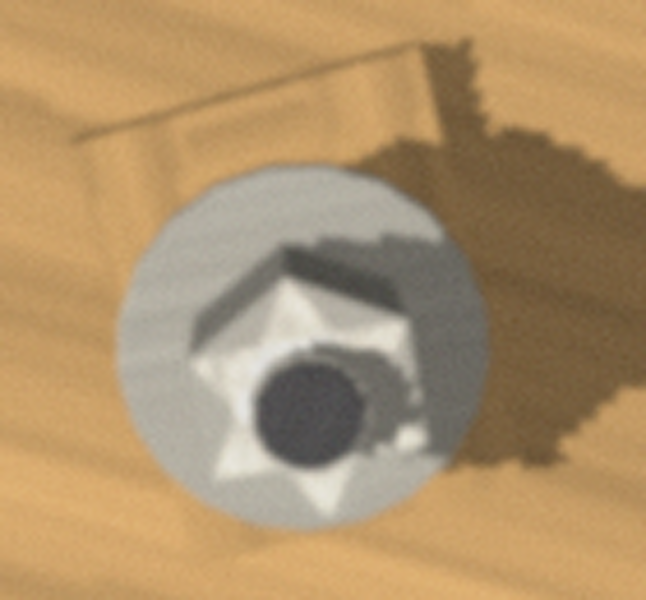

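Run:
```python
from h import *
g=lambda p:np.array(p,float)*[140/646,130/600]+[265,135]
V=onz("wrist",g([(290,283),(408,325),(427,440),(330,515),(218,475),(193,358)]),.0785)[:,:2]
print("c",V.mean(0));a=[]
for i,(x,y) in enumerate(V-V.mean(0)):
    a.append(np.arctan2(y,x)*3);print(np.degrees(np.arctan2(y,x)).round(1),np.hypot(x,y).round(4))
print("vertex ang mod60",np.degrees(np.angle(np.exp(1j*2*np.array(a)).mean())/6))
B=onz("wrist",g([(75,138),(418,43),(440,140),(95,195)]),.012)[:,:2];d=B[1]-B[0];print("edge",np.hypot(*d),np.degrees(np.arctan2(d[1],d[0])))
d=B[2]-B[1];print(np.degrees(np.arctan2(d[1],d[0])))
print(B)
```

```text
c [ 0.58502882 -0.22213426]
27.1 0.0198
-34.2 0.02
-92.5 0.0203
-153.6 0.02
146.6 0.0199
86.5 0.0205
vertex ang mod60 26.662587802149933
edge 0.06842458556276071 -57.97546074537653
-148.71046588073258
[[ 0.60605599 -0.16969085]
 [ 0.64234035 -0.22770265]
 [ 0.62615158 -0.23754153]
 [ 0.59653201 -0.17632797]]
```

Call:
play_rows(increments=[0,0,0,-0.122,0,0,0,-0.122,0,0,0,-0.122,0,0,0,-0.122,0,0,0,-0.122])

```text
time: 2.1
position: [0.577, -0.2175, 0.2005]
tool_rot: [0.945, -0.327, -0.0, 0.0]
ft_force: [-0.3, -0.4, -0.4]
grip_width: 0.0868
```

Call:
play_rows(increments=[0,0,0,-0.122,0,0,0,-0.122,0,0,0,-0.122,0,0,0,-0.122,0,0,0,-0.122])

```text
time: 2.6
position: [0.577, -0.2175, 0.2005]
tool_rot: [1.0, -0.029, -0.0, 0.0]
ft_force: [0.3, -0.3, -0.1]
grip_width: 0.0874
```

Run:
```python
from h import *
s=st();im=robot.camera("wrist");plan([.585,-.2217,.051],np.radians(-3.3))
cv2.imwrite("pics/w2.png",im)
hsv=cv2.cvtColor(im,cv2.COLOR_BGR2HSV)
u=proj("wrist",[[.585,-.2217,.043]])[0].astype(int);print(u)
cv2.imwrite("pics/w2c.png",cv2.resize(im[u[1]-65:u[1]+65,u[0]-70:u[0]+70],(646,600),interpolation=cv2.INTER_CUBIC))
m=((hsv[...,1]<50)&(hsv[...,2]>60)).astype(np.uint8);w=np.zeros_like(m);w[u[1]-60:u[1]+60,u[0]-55:u[0]+55]=1
k=max(cv2.findContours(m*w,0,1)[0],key=cv2.contourArea);P=onz("wrist",cv2.convexHull(k).reshape(-1,2),.0425)[:,:2];print(cv2.minEnclosingCircle(P.astype(np.float32)))
```

```text
t 2.6 p [ 0.577  -0.2175  0.2005] F [ 0.33 -0.28 -0.08] M [ 0.044 -0.076  0.039] g 0.08735028835868044
shift cm [ 0.84  0.38 14.95] yaw -0.054 twist 0.003941474545063217 q6 -0.487 tilt [-1.e-03 -1.e-04 -1.e+00]
[330 222]
((0.5865273475646973, -0.22021403908729553), 0.03412225469946861)
```

View pics/w2c.png

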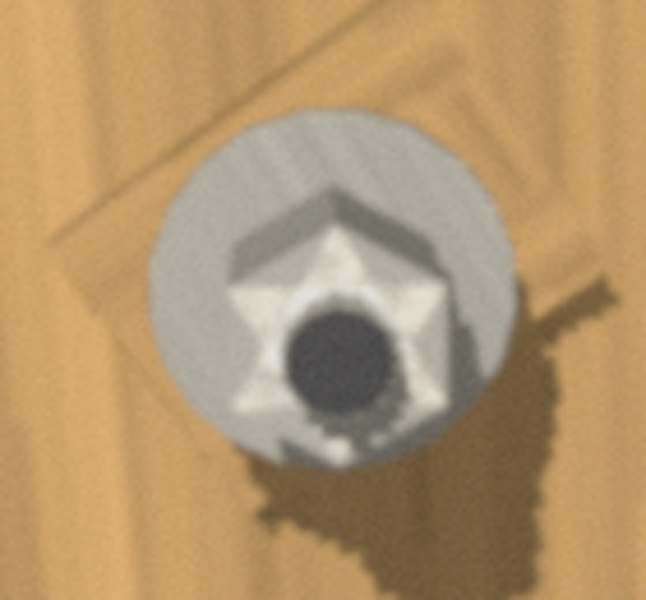

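The hex is square to the jaws, with flats left and right. I'm taking the mean centre (0.586,-0.221) and descending.

Call:
play_rows(increments=[0.9,0.3,2.5,0,0,0,3,0,0,0,3,0,0,0,3,0,0,0,2,0])

```text
time: 3.15
position: [0.5852, -0.2201, 0.0635]
tool_rot: [0.999, -0.032, -0.001, -0.001]
ft_force: [-0.1, -0.4, 0.4]
grip_width: 0.087
```

Call:
play_rows(increments=[0,0,0.8,0,0,0,0.6,0,0,0,0,0,0,0,0,0])

```text
time: 3.55
position: [0.5879, -0.2199, 0.0527]
tool_rot: [1.0, -0.03, 0.001, 0.001]
ft_force: [0.9, -1.4, 1.0]
grip_width: 0.087
```

Call:
play_rows(increments=[0,0,0,0,0,0,0,0,0,0,0,0,0,0,0,0], fingers=0, newtons=30)

```text
time: 3.95
position: [0.5875, -0.2192, 0.0519]
tool_rot: [1.0, -0.029, 0.0, 0.0]
ft_force: [-0.3, -0.0, -1.0]
grip_width: 0.0627
```

Call:
play_rows(increments=[0,0,0,0,0,0,0,0,0,0,0,0,0,0,0,0])

```text
time: 4.35
position: [0.5869, -0.2191, 0.0515]
tool_rot: [1.0, -0.029, -0.0, -0.0]
ft_force: [-1.6, -0.1, 0.4]
grip_width: 0.0358
```

Run:
```python
from h import *
s=st();plan([.586,-.221,.051],np.radians(-3.3))
```

```text
t 4.35 p [ 0.5869 -0.2191  0.0515] F [-1.58 -0.06  0.4 ] M [ 0.029  0.055 -0.007] g 0.03579246869904651
shift cm [-0.08  0.2   0.05] yaw -0.059 twist -0.0012111049738527946 q6 -0.476 tilt [-9.e-04  3.e-04 -1.e+00]
```

Call:
play_rows(increments=[0,0,-0.5,0,0,0,-1,0,0,0,-2,0,0,0,-3,0,0,0,-3,0])

```text
time: 4.85
position: [0.5867, -0.2188, 0.1472]
tool_rot: [1.0, -0.03, -0.001, -0.0]
ft_force: [-0.0, -0.9, -5.0]
grip_width: 0.0361
```

Call:
play_rows(increments=[0,0,-3,0,0,0,-2.5,0,0,0,0,0,0,0,0,0])

```text
time: 5.25
position: [0.587, -0.219, 0.2015]
tool_rot: [1.0, -0.029, 0.0, -0.0]
ft_force: [-0.6, 0.0, -5.5]
grip_width: 0.0362
```

Run:
```python
from h import *
s=st()
X=s["position"]-[0,0,.03]
ims=[]
for n in("scene","side"):
    im=robot.camera(n);u=proj(n,[X])[0].astype(int);print(n,u)
    cv2.imwrite(f"pics/{n}1.png",im)
    ims.append(cv2.resize(im[u[1]-30:u[1]+30,u[0]-40:u[0]+40],(400,300),interpolation=cv2.INTER_CUBIC))
im=robot.camera("wrist");cv2.imwrite("pics/w3.png",im);ims.append(cv2.resize(im,(800,600))[300:])
cv2.imwrite("pics/lift.png",np.vstack([np.hstack(ims[:2]),ims[2]]))
```

```text
t 5.25 p [ 0.587  -0.219   0.2015] F [-0.57  0.03 -5.46] M [-0.001 -0.071 -0.002] g 0.03619558074767238
scene [225 168]
side [336 141]
```

View pics/lift.png

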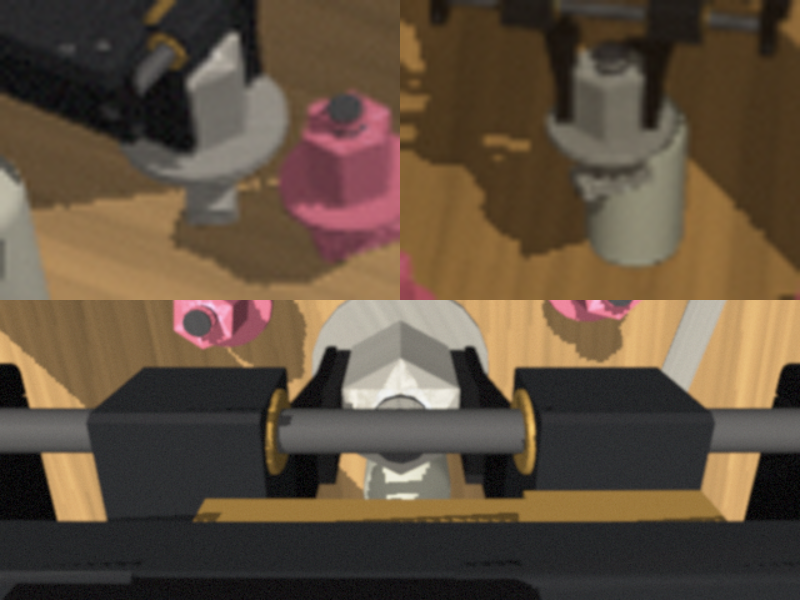

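Call:
play_rows(increments=[0.4,-3,0,0,0.4,-4.4,0,0,0.4,-4.4,0,0,0.4,-4.4,0,0,0.4,-4.4,0,0])

```text
time: 5.9
position: [0.6186, -0.013, 0.1996]
tool_rot: [1.0, -0.03, -0.002, -0.0]
ft_force: [1.0, 0.3, -4.3]
grip_width: 0.0359
```

Call:
play_rows(increments=[0.4,-4.4,0,0,0.4,-4.4,0,0,0.4,-4.4,0,0,0.4,-3.5,0,0,0.3,-2.2,0,0])

```text
time: 6.4
position: [0.6485, 0.1761, 0.1993]
tool_rot: [1.0, -0.028, -0.002, -0.0]
ft_force: [0.4, 0.5, -4.1]
grip_width: 0.036
```

Call:
play_rows(increments=[0,0,0,-0.14,0,0,0,-0.14,0,0,0,-0.14,0,0,0,-0.14,0,0,0,-0.14])

```text
time: 6.9
position: [0.6484, 0.1728, 0.1991]
tool_rot: [0.948, 0.318, -0.002, -0.0]
ft_force: [-0.1, -0.8, -4.2]
grip_width: 0.0356
```

Call:
play_rows(increments=[0,0,0,-0.14,0,0,0,-0.14,0,0,0,-0.14,0,0,0,-0.14,0,0,0,-0.14])

```text
time: 7.4
position: [0.6484, 0.1727, 0.1991]
tool_rot: [0.782, 0.624, -0.002, -0.001]
ft_force: [0.0, 0.1, -4.1]
grip_width: 0.0361
```

Call:
play_rows(increments=[0,0,0,-0.14,0,0,0,-0.14,0,0,0,-0.14,0,0,0,-0.14,0,0,0,-0.14])

```text
time: 7.9
position: [0.6484, 0.1727, 0.1991]
tool_rot: [0.521, 0.854, -0.001, -0.002]
ft_force: [0.1, -0.3, -3.7]
grip_width: 0.0358
```

Call:
play_rows(increments=[0,0,0,-0.14,0,0,0,0,0,0,0,0])

```text
time: 8.2
position: [0.6488, 0.1727, 0.2]
tool_rot: [0.463, 0.886, -0.001, -0.001]
ft_force: [-0.5, -0.1, -4.4]
grip_width: 0.0358
```

Run:
```python
from h import *
s=st();plan([.571,.116,.2],np.radians(125.7))
X=s["position"]-[0,0,.03]
ims=[]
for n in("scene","side"):
    im=robot.camera(n);u=proj(n,[X])[0].astype(int);print(n,u)
    cv2.imwrite(f"pics/{n}2.png",im)
    ims.append(cv2.resize(im[u[1]-30:u[1]+30,u[0]-40:u[0]+40],(400,300),interpolation=cv2.INTER_CUBIC))
cv2.imwrite("pics/held.png",np.hstack(ims))
im=robot.camera("wrist");cv2.imwrite("pics/w4.png",im)
```

```text
t 8.2 p [0.6488 0.1727 0.2   ] F [-0.53 -0.06 -4.44] M [ 0.11  -0.083 -0.041] g 0.03578291993419425
shift cm [-0.22 -9.63  0.02] yaw 2.178 twist -0.015901224833286598 q6 -2.084 tilt [-2.8e-03 -2.0e-04 -1.0e+00]
scene [400 257]
side [292 249]
```

View pics/held.png

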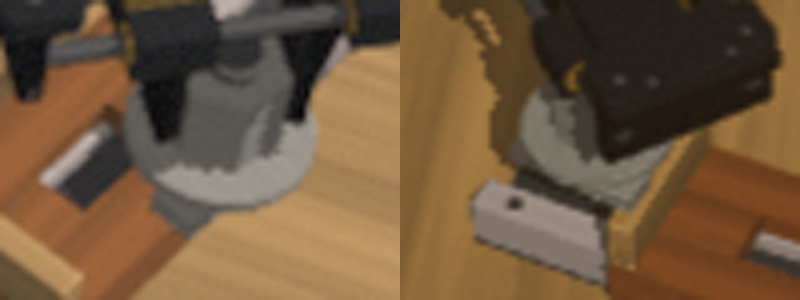

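View pics/w4.png

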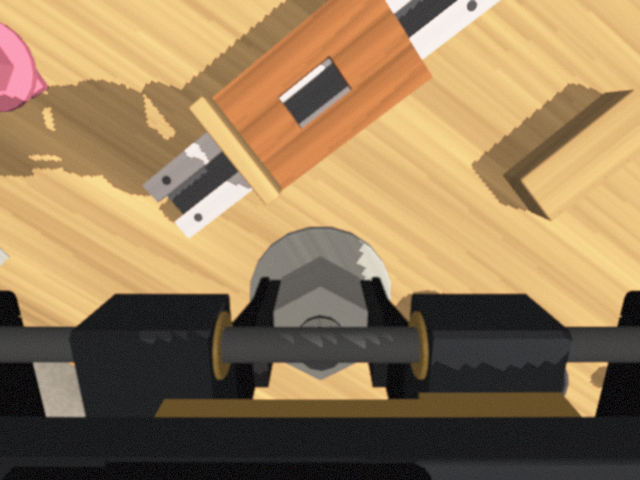

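The wrist view shows the stop's opening at about (315,92), the rail slot, and the held flange centred at about (320,297). I'll measure those now.

Run:
```python
from h import *
s=robot.get_obs();M=Rn.from_quat(s["tool_rot"]).as_matrix()
im=cv2.imread("pics/w4.png");hsv=cv2.cvtColor(im,cv2.COLOR_BGR2HSV)
m=((hsv[...,1]<75)).astype(np.uint8);w=np.zeros_like(m);w[50:135,270:360]=1
k=max(cv2.findContours(m*w,0,1)[0],key=cv2.contourArea);h=cv2.convexHull(k).reshape(-1,2)
P=onz("wrist",h,.042)[:,:2]*1000;r=cv2.minAreaRect(P.astype(np.float32));print("opening",r)
# rail lips: bright edges; stop plate rect in orange
o=((hsv[...,1]>130)&(hsv[...,0]<12)).astype(np.uint8);o[:, :190]=0;o[210:]=0;o[:,450:]=0
k=max(cv2.findContours(o,0,1)[0],key=cv2.contourArea);P=onz("wrist",cv2.convexHull(k).reshape(-1,2),.042)[:,:2]*1000;print("plate",cv2.minAreaRect(P.astype(np.float32)))
# flange arc
f=((hsv[...,1]<60)&(hsv[...,2]>70)).astype(np.uint8);w[:]=0;w[215:290,235:405]=1
k=max(cv2.findContours(f*w,0,1)[0],key=cv2.contourArea).reshape(-1,2);k=k[(k[:,1]<286)]
z=s["position"][2]-.0042
Q=onz("wrist",k,z)[:,:2];hu=cv2.convexHull(Q.astype(np.float32)).reshape(-1,2)
A=np.c_[2*hu,np.ones(len(hu))];x=np.linalg.lstsq(A,(hu**2).sum(1),rcond=None)[0];c=x[:2];print("flange",c,np.sqrt(x[2]+c@c),"in tool mm",(M.T@(np.r_[c,z]-s["position"])*1000).round(1), len(hu))
S=cv2.imread("pics/scene2.png");T=cv2.imread("pics/side2.png")
f=lambda a,x,y:cv2.resize(a[y:y+45,x:x+60],(400,300),interpolation=cv2.INTER_CUBIC)
W=cv2.resize(im[30:240,140:500],(800,467),interpolation=cv2.INTER_CUBIC)
cv2.imwrite("pics/c5.png",np.vstack([np.hstack([f(S,375,245),f(T,270,240)]),W[:300]]))
```

```text
opening ((570.467041015625, 113.57449340820312), (28.872920989990234, 48.778221130371094), 71.49877166748047)
plate ((628.5790405273438, 106.12983703613281), (0.0, 0.0), 0.0)
flange [0.64887444 0.1736803 ] 0.03276137379675137 in tool mm [1.  0.2 4.2] 32
```

View pics/c5.png

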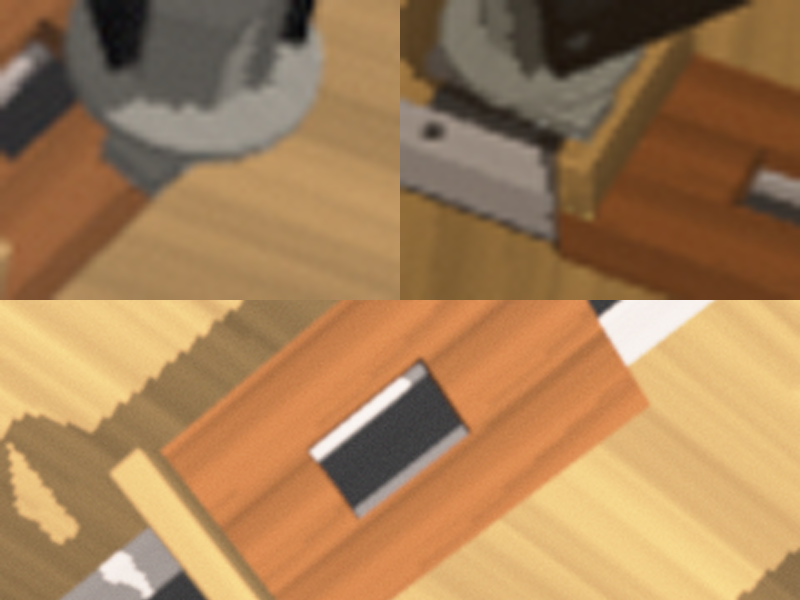

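Opening is at (0.5705,0.1136), with the rail along about -18.5°. The fit into the 22 mm slot mouth is tight, about 3° and 1 mm. I'll raise the bolt so the fixed cameras see the head from a flatter angle.

Call:
play_rows(increments=[0,0,-4,0,0,0,-4.5,0,0,0,-4.5,0,0,0,-4.5,0,0,0,-4.5,0])

```text
time: 8.85
position: [0.649, 0.1728, 0.4233]
tool_rot: [0.463, 0.887, -0.0, -0.0]
ft_force: [1.5, -0.8, -4.6]
grip_width: 0.036
```

Call:
play_rows(increments=[0,0,-4.5,0,0,0,-4.5,0,0,0,0,0,0,0,0,0])

```text
time: 9.25
position: [0.6495, 0.1729, 0.5125]
tool_rot: [0.462, 0.887, 0.001, 0.001]
ft_force: [0.7, -0.5, -5.1]
grip_width: 0.0359
```

Run:
```python
from h import *
s=st();plan([.571,.116,.2],np.radians(125.7))
X=s["position"]-[0,0,.03]
ims=[]
for n in("scene","side"):
    im=robot.camera(n);u=proj(n,[X])[0].astype(int);print(n,u)
    cv2.imwrite(f"pics/{n}3.png",im)
    ims.append(cv2.resize(im[u[1]-45:u[1]+45,u[0]-30:u[0]+30],(400,600),interpolation=cv2.INTER_CUBIC))
cv2.imwrite("pics/held3.png",np.hstack(ims))
```

```text
t 9.25 p [0.6495 0.1729 0.5125] F [ 0.67 -0.46 -5.12] M [ 0.198 -0.074  0.004] g 0.03591801406634509
shift cm [-0.14 -9.75 31.23] yaw 2.18 twist -0.013529896857277013 q6 -2.086 tilt [ 2.3e-03  3.0e-04 -1.0e+00]
scene [429 121]
side [284 133]
```

View pics/held3.png

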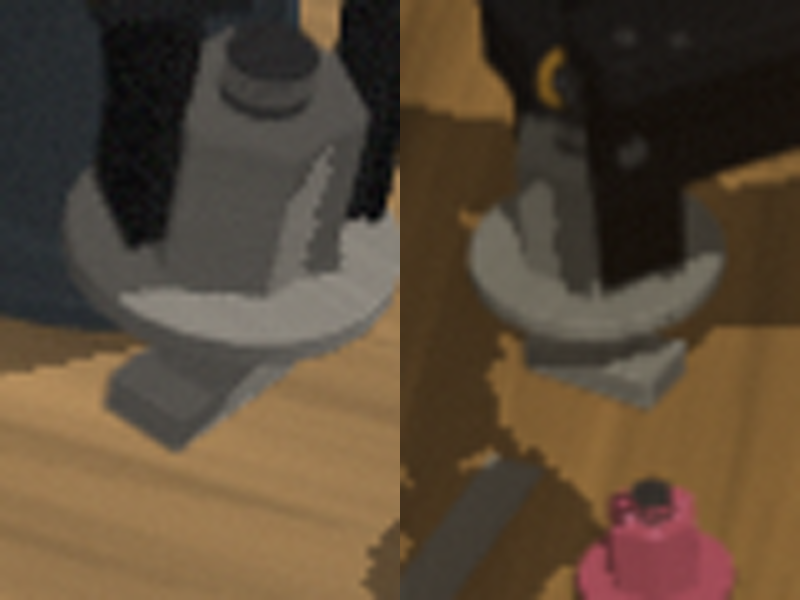

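Run:
```python
from h import *
a=cv2.imread("pics/scene3.png");b=cv2.imread("pics/side3.png")
g=lambda im,x,y:cv2.resize(cv2.convertScaleAbs(im[y:y+30,x:x+40],alpha=1.6),(800,600),interpolation=cv2.INTER_CUBIC)
cv2.imwrite("pics/ha.png",g(a,410,120));cv2.imwrite("pics/hb.png",g(b,270,130))
```

```text
(no output)
```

View pics/ha.png

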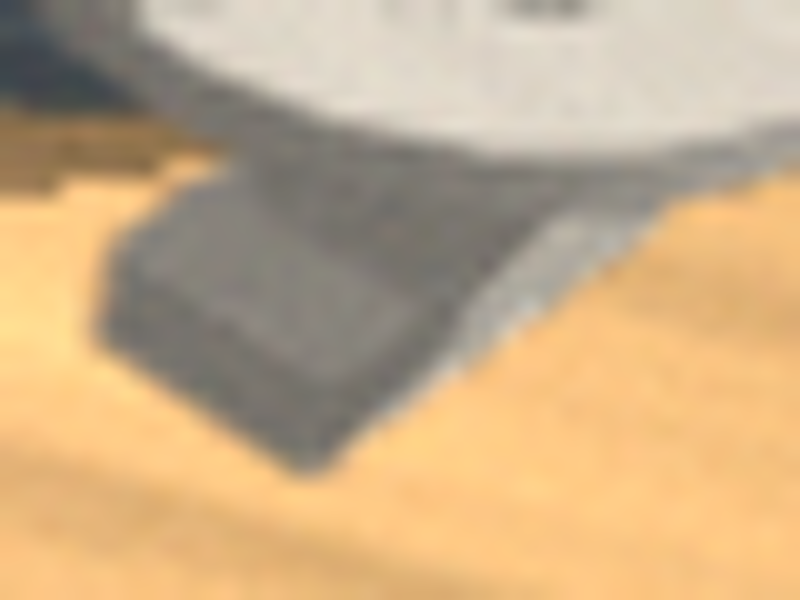

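View pics/hb.png

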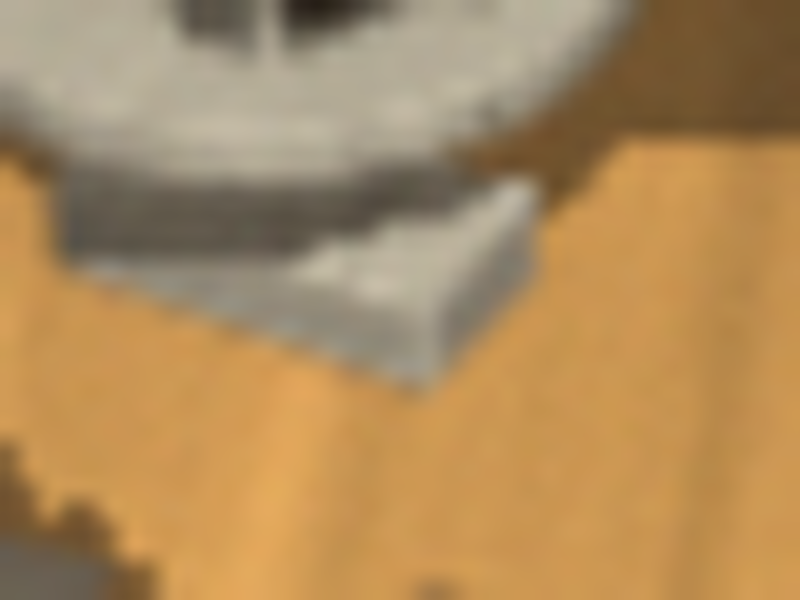

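```bash
cat > head.py <<'E'
from h import *
s=robot.get_obs();M=Rn.from_quat(s["tool_rot"]).as_matrix();p=s["position"]
sc=(np.array([(95,340),(308,478),(660,215)])+.5)/20-.5+[410,120]
sd=(np.array([(62,262),(425,390),(535,270)])+.5)/20-.5+[270,130]
o,D=ray("scene",sc[1]);o2,D2=ray("side",sd[0])
l=np.linalg.lstsq(np.c_[D[0],-D2[0]],o2-o,rcond=None)[0];a,b=o+D[0]*l[0],o2+D2[0]*l[1];print("C1",a,b,"TCPz-z",p[2]-(a+b)[2]/2)
dg=lambda v:np.degrees(np.arctan2(v[1],v[0]))
for z in(p[2]-.0435,p[2]-.0455,p[2]-.0475):
    S=onz("scene",sc,z)[:,:2];T=onz("side",sd,z)[:,:2]
    print("z",z.round(4),"scene short",np.hypot(*(S[1]-S[0])).round(4),dg(S[1]-S[0])-90,"long",dg(S[1]-S[2]),"| side long",np.hypot(*(T[1]-T[0])).round(4),dg(T[0]-T[1]),"short",np.hypot(*(T[1]-T[2])).round(4),dg(T[1]-T[2])-90)
    th=np.radians(dg(T[0]-T[1]));ux=np.array([np.cos(th),np.sin(th)]);uy=np.array([-ux[1],ux[0]])
    print("  centres-TCP mm scene",((S[:2].mean(0)-ux*.02-p[:2])*1000).round(1),"side",((T[:2].mean(0)-uy*.01-p[:2])*1000).round(1), "along",ux.round(3))
E
python3 head.py
```

```text
C1 [0.67166665 0.17681002 0.46227381] [0.6710702  0.17603307 0.46308859] TCPz-z 0.045996464646217594
z 0.4652 scene short 0.0189 -22.15766806594054 long -21.342633671926755 | side long 0.0384 -22.817641419775104 short 0.0196 -21.806576762408483
  centres-TCP mm scene [4.1 3.6] side [0.1 4.2] along [ 0.922 -0.388]
z 0.4632 scene short 0.019 -22.157668065940697 long -21.342633671926656 | side long 0.0385 -22.817641419775043 short 0.0196 -21.80657676240834
  centres-TCP mm scene [1.9 3.2] side [0.6 1.7] along [ 0.922 -0.388]
z 0.4612 scene short 0.0191 -22.15766806594023 long -21.342633671926755 | side long 0.0386 -22.81764141977514 short 0.0197 -21.806576762408113
  centres-TCP mm scene [-0.4  2.8] side [ 1.2 -0.9] along [ 0.922 -0.388]
```

The head reads -22.0° ±0.5 at tool yaw 124.9°, and its underside is 46 mm below the TCP. I'll go back down with a small twist and measure the slot line once more from the wrist.

Call:
play_rows(increments=[0,0,4,-0.06,0,0,4.5,0,0,0,4.5,0,0,0,4.5,0,0,0,4.5,0])

```text
time: 9.85
position: [0.6474, 0.1726, 0.2868]
tool_rot: [0.435, 0.9, -0.001, -0.002]
ft_force: [-0.5, -0.8, -3.3]
grip_width: 0.0359
```

Call:
play_rows(increments=[0,0,4.5,0,0,0,4,0,0,0,1,0,0,0,0,0,0,0,0,0])

```text
time: 10.35
position: [0.6508, 0.1729, 0.1978]
tool_rot: [0.435, 0.9, 0.001, 0.001]
ft_force: [0.1, -0.7, -3.7]
grip_width: 0.0356
```

Run:
```python
from h import *
s=st();plan([.5695,.1126,.2])
im=robot.camera("wrist");cv2.imwrite("pics/w5.png",im)
np.savez("w5.npz",*cal("wrist"))
cv2.imwrite("pics/w5a.png",cv2.resize(im[0:165,270:490],(800,600),interpolation=cv2.INTER_CUBIC))
cv2.imwrite("pics/w5b.png",cv2.resize(im[90:255,130:350],(800,600),interpolation=cv2.INTER_CUBIC))
```

```text
t 10.35 p [0.6508 0.1729 0.1978] F [ 0.1  -0.72 -3.73] M [ 0.143 -0.102 -0.007] g 0.03564626867542316
shift cm [  0.32 -10.12  -0.24] yaw 2.241 twist None q6 -2.147 tilt [ 2.6e-03  2.0e-04 -1.0e+00]
```

View pics/w5a.png

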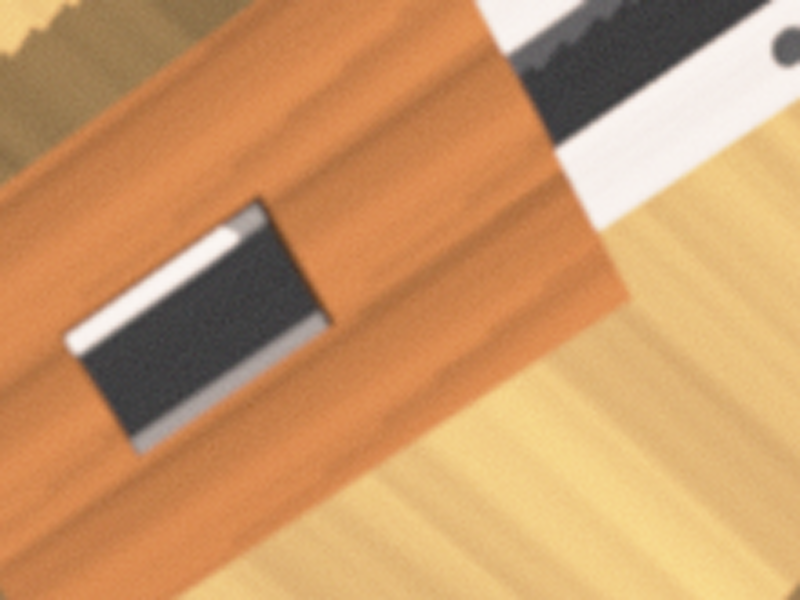

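View pics/w5b.png

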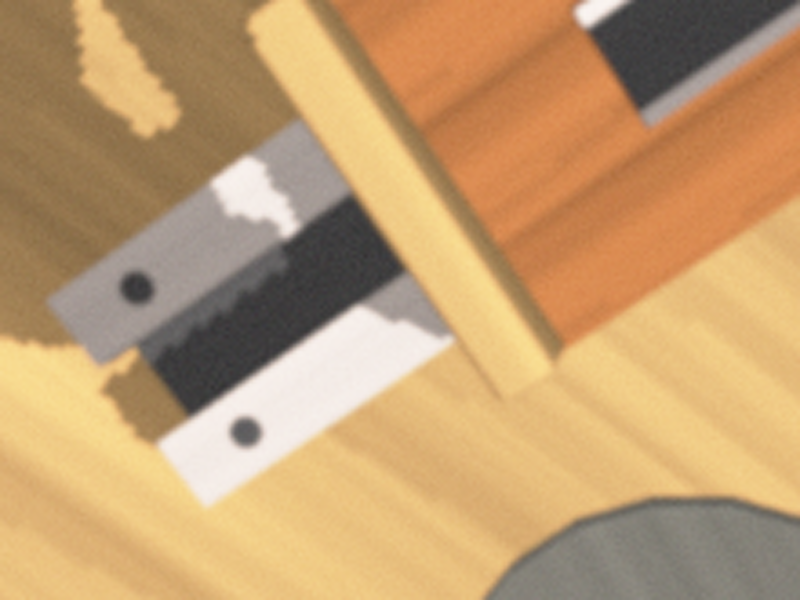

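Run:
```python
from h import *
s=robot.get_obs();M=Rn.from_quat(s["tool_rot"]).as_matrix()
A=lambda p:(np.array(p)+.5)*.275-.5+[270,0]
B=lambda p:(np.array(p)+.5)*.275-.5+[130,90]
low=np.vstack([A([(558,147),(770,5),(132,437),(315,313)]),B([(192,412),(405,275)])])
up=np.vstack([A([(80,357),(268,227),(512,52),(590,0)]),B([(140,345),(345,195)])])
L=onz("wrist",low,.028)[:,:2];U=onz("wrist",up,.028)[:,:2]
for X in(L,U):
    c=X.mean(0);v=np.linalg.svd(X-c)[2][0];v=v*np.sign(v[0]);n=np.array([-v[1],v[0]]);print(np.degrees(np.arctan2(v[1],v[0])).round(2),c.round(4),((X-c)@n*1000).round(2),"n.c",n@c)
th=np.radians(-18.5);n=np.array([-np.sin(th),np.cos(th)]);print("mid n",(L@n).mean(),(U@n).mean(),((L@n).mean()+(U@n).mean())/2)
t=np.array([np.cos(th),np.sin(th)])
O=onz("wrist",A([(65,340),(260,197),(331,325),(138,455)]),.042)[:,:2];print("opening",O.mean(0),"n",O.mean(0)@n,"t",O.mean(0)@t)
# flange at this pose
im=cv2.imread("pics/w5.png");hsv=cv2.cvtColor(im,cv2.COLOR_BGR2HSV)
f=((hsv[...,1]<60)&(hsv[...,2]>60)).astype(np.uint8);w=np.zeros_like(f);w[215:290,235:405]=1
k=max(cv2.findContours(f*w,0,1)[0],key=cv2.contourArea).reshape(-1,2);k=k[k[:,1]<284]
e=cv2.convexHull(k).reshape(-1,2)
z=s["position"][2]-.004;Q=onz("wrist",e,z)[:,:2]
from scipy.optimize import least_squares
r=least_squares(lambda c:np.hypot(*(Q-c).T)-.034,s["position"][:2],loss="soft_l1",f_scale=.0005)
print("flange in tool mm",(M.T@(np.r_[r.x,z]-s["position"])*1000).round(2),np.abs(r.fun).max())
```

```text
-18.68 [0.5782 0.1225] [-0.23  0.01 -0.02  0.01 -0.64  0.88] n.c 0.3011947435679827
-18.5 [0.5764 0.101 ] [ 0.24  0.47 -0.33  0.05  0.34 -0.77] n.c 0.2787018323647485
mid n 0.2996225037663616 0.2787122277399265 0.28916736575314406
opening [0.57123477 0.11399809] n 0.28936253639644455 t 0.5055433182708122
flange in tool mm [0.89 1.62 4.  ] 0.0010047631573196492
```

Call:
play_rows(increments=[0.1,-3.4,0,0,0.1,-3.4,0,0,0.05,-3.3,0,0,0,0,0,0,0,0,0,0])

```text
time: 10.9
position: [0.5705, 0.1117, 0.1995]
tool_rot: [0.436, 0.9, 0.001, 0.003]
ft_force: [0.1, -0.5, -3.5]
grip_width: 0.0355
```

Call:
play_rows(increments=[0,0,4,0,0,0,4,0,0,0,2,0,0,0,0,0,0,0,0,0])

```text
time: 11.4
position: [0.5712, 0.1125, 0.0977]
tool_rot: [0.435, 0.9, 0.001, 0.002]
ft_force: [-0.3, -0.3, -4.4]
grip_width: 0.0357
```

Run:
```python
from h import *
s=st();plan([.5702,.1123,.095],2.241)
ims=[]
for n in("scene","side"):
    im=robot.camera(n);u=proj(n,[[.57,.113,.05]])[0].astype(int)
    ims.append(cv2.resize(im[u[1]-45:u[1]+45,u[0]-30:u[0]+30],(400,600),interpolation=cv2.INTER_CUBIC))
cv2.imwrite("pics/pre.png",np.hstack(ims))
```

```text
t 11.4 p [0.5712 0.1125 0.0977] F [-0.34 -0.32 -4.38] M [ 0.14  -0.139  0.026] g 0.0356573389570317
shift cm [ 0.05 -0.09  0.27] yaw 2.241 twist 0.0004272454796470093 q6 -2.239 tilt [ 3.7e-03  1.0e-04 -1.0e+00]
```

View pics/pre.png

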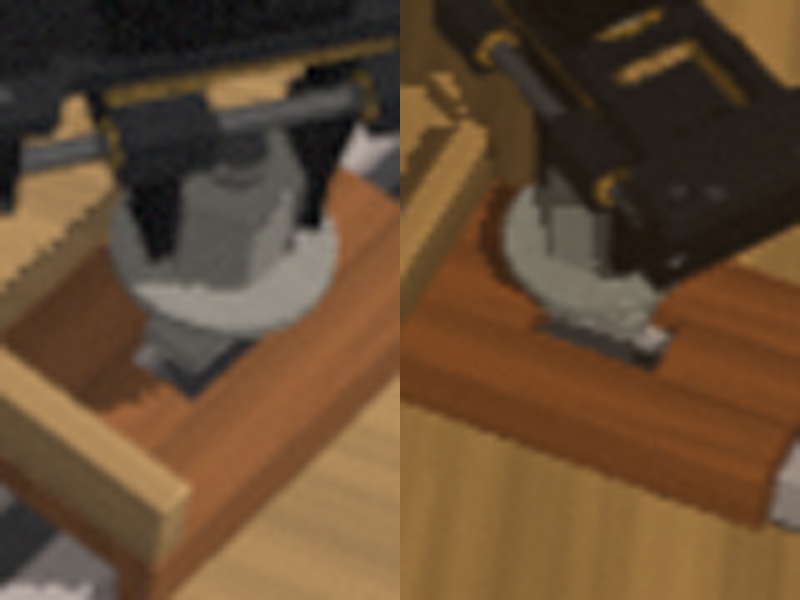

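Call:
play_rows(increments=[0,-0.05,0.6,0,0,0,0.6,0,0,0,0.5,0,0,0,0,0,0,0,0,0])

```text
time: 12.0
position: [0.5683, 0.1117, 0.0793]
tool_rot: [0.435, 0.9, -0.0, -0.0]
ft_force: [-0.1, -0.6, -3.1]
grip_width: 0.036
```

Call:
play_rows(increments=[0,0,0.2,0,0,0,0.2,0,0,0,0,0])

```text
time: 12.3
position: [0.5683, 0.1117, 0.0753]
tool_rot: [0.435, 0.9, -0.0, -0.0]
ft_force: [-0.8, -0.1, -4.0]
grip_width: 0.036
```

Call:
play_rows(increments=[0,0,0.1,0,0,0,0.1,0,0,0,0,0])

```text
time: 12.6
position: [0.5684, 0.1117, 0.0734]
tool_rot: [0.435, 0.9, -0.0, -0.0]
ft_force: [-1.3, 0.4, -3.5]
grip_width: 0.0355
```

Call:
play_rows(increments=[-0.07,0.19,0,0,0,0,0,0,0,0,0,0])

```text
time: 12.9
position: [0.5699, 0.1122, 0.0734]
tool_rot: [0.435, 0.9, -0.0, -0.0]
ft_force: [-0.7, -0.9, -4.8]
grip_width: 0.0359
```

Call:
play_rows(increments=[0,0,0.1,0,0,0,0.1,0,0,0,0,0])

```text
time: 13.2
position: [0.5705, 0.1121, 0.0716]
tool_rot: [0.435, 0.9, -0.0, 0.0]
ft_force: [-1.1, -2.2, -3.2]
grip_width: 0.0356
```

Call:
play_rows(increments=[0,0,0.1,0,0,0,0.1,0,0,0,0,0])

```text
time: 13.5
position: [0.5706, 0.1121, 0.0696]
tool_rot: [0.435, 0.9, -0.0, 0.0]
ft_force: [-0.7, -3.1, -2.8]
grip_width: 0.0357
```

Call:
play_rows(increments=[-0.03,-0.04,0,0,0,0,0.1,0,0,0,0.1,0,0,0,0,0])

```text
time: 13.9
position: [0.5704, 0.112, 0.0674]
tool_rot: [0.435, 0.9, 0.0, 0.0]
ft_force: [-1.2, -2.2, -3.6]
grip_width: 0.036
```

Call:
play_rows(increments=[0,0,0.1,0,0,0,0.1,0,0,0,0.1,0,0,0,0,0])

```text
time: 14.3
position: [0.5702, 0.112, 0.0643]
tool_rot: [0.435, 0.9, 0.0, -0.0]
ft_force: [-0.1, -1.8, -4.4]
grip_width: 0.0357
```

Run:
```python
from h import *
st()
```

```text
t 14.3 p [0.5702 0.112  0.0643] F [-0.07 -1.78 -4.44] M [-0.38  -0.012  0.023] g 0.03570310388880894
```

Call:
play_rows(increments=[0,0,0.2,0,0,0,0.2,0,0,0,0.2,0,0,0,0.2,0,0,0,0,0])

```text
time: 14.8
position: [0.57, 0.1119, 0.0561]
tool_rot: [0.435, 0.9, -0.0, -0.0]
ft_force: [-0.9, -1.7, -4.4]
grip_width: 0.0354
```

Call:
play_rows(increments=[0,0,0.1,0,0,0,0.1,0,0,0,0,0])

```text
time: 15.1
position: [0.5702, 0.1119, 0.0544]
tool_rot: [0.435, 0.9, -0.0, -0.0]
ft_force: [-0.8, -1.2, -4.9]
grip_width: 0.0353
```

Call:
play_rows(increments=[0,0,0.05,0,0,0,0.05,0,0,0,0,0])

```text
time: 15.4
position: [0.5703, 0.1118, 0.054]
tool_rot: [0.435, 0.9, 0.0, 0.0]
ft_force: [-1.4, -2.8, 0.1]
grip_width: 0.0356
```

Flange contact at TCP z 0.054, pressing about 4 N. Now turning clockwise in small batches and watching the moment.

Call:
play_rows(increments=[-0.02,-0.03,0,0,0,0,0,0.08,0,0,0,0.08,0,0,0,0.08,0,0,0,0.08])

```text
time: 15.9
position: [0.5698, 0.1117, 0.054]
tool_rot: [0.574, 0.819, -0.0, -0.0]
ft_force: [-3.5, -1.7, 2.2]
grip_width: 0.0358
```

```bash
cat > s.py <<'E'
from h import *
s=st();plan([.57,.112,.054])
E
python3 s.py
```

```text
t 15.9 p [0.5698 0.1117 0.054 ] F [-3.47 -1.71  2.17] M [-0.264  0.405  0.098] g 0.03578452222998731
shift cm [ 0.03  0.03 -0.  ] yaw 1.918 twist None q6 -1.917 tilt [-5.e-04  0.e+00 -1.e+00]
```

Call:
play_rows(increments=[0,0,0,0.1,0,0,0,0.1,0,0,0,0.1,0,0,0,0.1,0,0,0,0.1])

```text
time: 16.4
position: [0.5708, 0.1121, 0.054]
tool_rot: [0.759, 0.651, 0.001, 0.0]
ft_force: [-0.5, -0.4, 0.6]
grip_width: 0.0358
```

```bash
python3 s.py
```

```text
t 16.4 p [0.5708 0.1121 0.054 ] F [-0.48 -0.43  0.59] M [ 0.082 -0.008  0.056] g 0.035834415274968445
shift cm [-0.02 -0.08  0.  ] yaw 1.417 twist None q6 -1.416 tilt [ 1.8e-03  8.0e-04 -1.0e+00]
```

Call:
play_rows(increments=[0,0,0,0.1,0,0,0,0.1,0,0,0,0.1,0,0,0,0.1,0,0,0,0.1])

```text
time: 16.9
position: [0.5719, 0.1124, 0.054]
tool_rot: [0.897, 0.442, 0.002, 0.0]
ft_force: [0.5, -0.1, -0.3]
grip_width: 0.0359
```

```bash
python3 s.py
```

```text
t 16.9 p [0.5719 0.1124 0.054 ] F [ 0.49 -0.09 -0.3 ] M [ 0.198 -0.252  0.062] g 0.035933681982438466
shift cm [-0.15 -0.13  0.  ] yaw 0.916 twist None q6 -0.916 tilt [ 0.0042  0.0014 -1.    ]
```

Call:
play_rows(increments=[0,0,0,0.1,0,0,0,0.1,0,0,0,0.05,0,0,0,0,0,0,0,0])

```text
time: 17.4
position: [0.5716, 0.1121, 0.054]
tool_rot: [0.944, 0.33, 0.002, 0.0]
ft_force: [1.3, 1.1, -0.2]
grip_width: 0.0357
```

```bash
python3 s.py
```

```text
t 17.4 p [0.5716 0.1121 0.054 ] F [ 1.34  1.09 -0.17] M [ 0.287 -0.308  0.022] g 0.035712001506318654
shift cm [-0.13 -0.09  0.  ] yaw 0.672 twist None q6 -0.671 tilt [ 3.3e-03  9.0e-04 -1.0e+00]
```

Call:
play_rows(increments=[0,0,0,0.05,0,0,0,0.05,0,0,0,0.05,0,0,0,0,0,0,0,0])

```text
time: 17.9
position: [0.5725, 0.1125, 0.0541]
tool_rot: [0.966, 0.258, 0.003, -0.0]
ft_force: [2.8, 4.4, -1.1]
grip_width: 0.0359
```

```bash
python3 s.py
```

```text
t 17.9 p [0.5725 0.1125 0.0541] F [ 2.84  4.4  -1.1 ] M [ 0.805 -0.825  0.022] g 0.03589908819870509
shift cm [-0.24 -0.08  0.01] yaw 0.522 twist None q6 -0.522 tilt [ 0.0053  0.0017 -1.    ]
```

Call:
play_rows(increments=[0.09,-0.08,0,0,0,0,0,0,0,0,0,0])

```text
time: 18.2
position: [0.5718, 0.113, 0.054]
tool_rot: [0.966, 0.258, 0.002, 0.0]
ft_force: [3.8, 2.6, -0.1]
grip_width: 0.0361
```

```bash
python3 s.py
```

```text
t 18.2 p [0.5718 0.113  0.054 ] F [ 3.78  2.62 -0.09] M [ 0.669 -0.867  0.002] g 0.03608990964265697
shift cm [-0.21 -0.    0.  ] yaw 0.521 twist None q6 -0.519 tilt [ 3.e-03  6.e-04 -1.e+00]
```

Call:
play_rows(increments=[0,0,0,0.05,0,0,0,0.05,0,0,0,0.05,0,0,0,0.05,0,0,0,0])

```text
time: 18.7
position: [0.5718, 0.1132, 0.054]
tool_rot: [0.987, 0.16, 0.002, -0.0]
ft_force: [3.5, 3.8, -0.2]
grip_width: 0.0358
```

```bash
python3 s.py
```

```text
t 18.7 p [0.5718 0.1132 0.054 ] F [ 3.52  3.82 -0.16] M [ 0.76  -0.923  0.139] g 0.035759216686368604
shift cm [-0.2   0.06 -0.  ] yaw 0.321 twist None q6 -0.318 tilt [ 2.9e-03  9.0e-04 -1.0e+00]
```

Call:
play_rows(increments=[0.1,-0.05,0,0,0,0,0,0.05,0,0,0,0.05,0,0,0,0,0,0,0,0])

```text
time: 19.2
position: [0.5719, 0.1135, 0.0539]
tool_rot: [0.994, 0.111, 0.001, 0.0]
ft_force: [3.5, 2.2, 2.3]
grip_width: 0.0357
```

```bash
cat > stopchk.py <<'E'
from h import *
import sys
s=st();plan([.5715,.1135,.054]);n="scene"
im=robot.camera(n);cv2.imwrite(f"pics/chk_{sys.argv[1]}.png",im)
ref=cv2.imread("pics/scene0.png");
# fence corner patch + left part of plate: template matches vs the start picture
for (x,y,w,h) in((330,255,50,45),(392,222,32,36)):
    g=cv2.cvtColor(im,6)[y-6:y+h+6,x-6:x+w+6].astype(np.float32);t=cv2.cvtColor(ref,6)[y:y+h,x:x+w].astype(np.float32)
    r=cv2.matchTemplate(g,t,cv2.TM_CCOEFF_NORMED);v=cv2.minMaxLoc(r);print("stop patch shift px",np.array(v[3])-6,round(v[1],3))
u=(378,250);cv2.imwrite(f"pics/cc_{sys.argv[1]}.png",np.hstack([cv2.resize(q[u[1]-50:u[1]+60,u[0]-55:u[0]+55],(400,400),interpolation=cv2.INTER_CUBIC) for q in(ref,im)]))
E
python3 stopchk.py 1
```

```text
t 19.2 p [0.5719 0.1135 0.0539] F [3.49 2.21 2.28] M [ 0.475 -0.807  0.152] g 0.035683552167164415
shift cm [-0.03 -0.01 -0.01] yaw 0.222 twist None q6 -0.218 tilt [ 0.0012  0.     -1.    ]
stop patch shift px [0 0] 0.605
stop patch shift px [0 0] 0.682
```

View pics/cc_1.png

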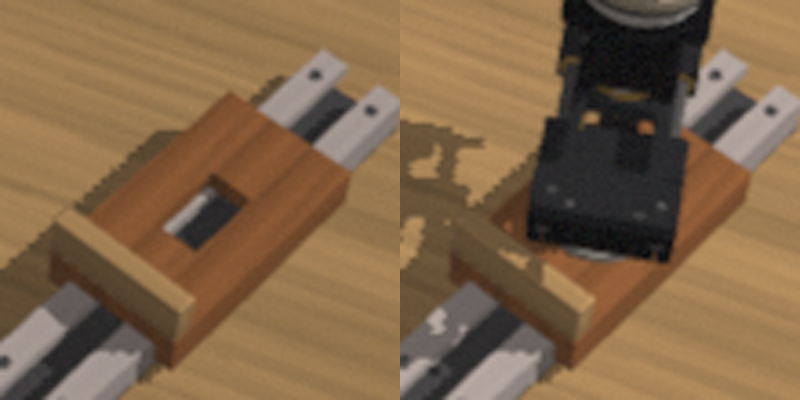

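The stop has not moved (fence and plate corners are at the same pixels). The running torque has begun, so I continue gently.

Call:
play_rows(increments=[0,0,0,0.05,0,0,0,0.05,0,0,0,0.05,0,0,0,0,0,0,0,0])

```text
time: 19.75
position: [0.5719, 0.1136, 0.0539]
tool_rot: [0.999, 0.036, 0.001, -0.0]
ft_force: [3.9, 3.4, 3.9]
grip_width: 0.0355
```

```bash
python3 s.py
```

```text
t 19.75 p [0.5719 0.1136 0.0539] F [3.88 3.35 3.91] M [ 0.574 -0.793  0.145] g 0.03550257815155121
shift cm [-0.2   0.14 -0.01] yaw 0.072 twist None q6 -0.068 tilt [ 1.3e-03  1.0e-04 -1.0e+00]
```

Call:
play_rows(increments=[0,0,0,0.05,0,0,0,0.05,0,0,0,0.05,0,0,0,0,0,0,0,0])

```text
time: 20.25
position: [0.5719, 0.1136, 0.0539]
tool_rot: [0.999, -0.039, 0.001, -0.0]
ft_force: [4.4, 2.6, 3.9]
grip_width: 0.0359
```

```bash
python3 s.py
```

```text
t 20.25 p [0.5719 0.1136 0.0539] F [4.4  2.6  3.95] M [ 0.604 -0.871  0.237] g 0.035860697438848364
shift cm [-0.18  0.17 -0.01] yaw -0.077 twist None q6 0.081 tilt [ 1.3e-03  2.0e-04 -1.0e+00]
```

Call:
play_rows(increments=[0,0,0,0.05,0,0,0,0.05,0,0,0,0,0,0,0,0])

```text
time: 20.65
position: [0.5719, 0.1136, 0.0539]
tool_rot: [0.996, -0.089, 0.001, -0.0]
ft_force: [4.4, 3.5, 4.0]
grip_width: 0.0356
```

```bash
python3 s.py
```

```text
t 20.65 p [0.5719 0.1136 0.0539] F [4.44 3.47 3.99] M [ 0.62  -0.82   0.166] g 0.035571989769050405
shift cm [-0.16  0.19 -0.01] yaw -0.177 twist None q6 0.181 tilt [ 1.4e-03  2.0e-04 -1.0e+00]
```

Call:
play_rows(increments=[0,0,0,0.05,0,0,0,0.05,0,0,0,0,0,0,0,0])

```text
time: 21.05
position: [0.5719, 0.1136, 0.0539]
tool_rot: [0.99, -0.138, 0.001, -0.0]
ft_force: [3.8, 2.6, 3.3]
grip_width: 0.0355
```

```bash
python3 s.py
```

```text
t 21.05 p [0.5719 0.1136 0.0539] F [3.76 2.57 3.26] M [ 0.58  -0.851  0.211] g 0.03546907284274429
shift cm [-0.14  0.21 -0.01] yaw -0.277 twist None q6 0.281 tilt [ 1.4e-03  2.0e-04 -1.0e+00]
```

```bash
cat > m.py <<'E'
from h import *
a=[]
for i in range(5):
    s=robot.get_obs();a.append(np.r_[s["ft_force"],s["moment"]])
    if i<4: robot.camera("wrist")
a=np.array(a);M=Rn.from_quat(s["tool_rot"]).as_matrix()
print("t",s["time"],"mean",a.mean(0).round(3),"Mz",a[:,5].round(3),"yaw",np.arctan2(M[1,0],M[0,0]).round(3),s["position"].round(4),s["grip_width"].round(4))
E
python3 m.py
```

```text
Traceback (most recent call last):
  File "m.py", line 7, in <module>
    print("t",s["time"],"mean",a.mean(0).round(3),"Mz",a[:,5].round(3),"yaw",np.arctan2(M[1,0],M[0,0]).round(3),s["position"].round(4),s["grip_width"].round(4))
                                                                                                                                       ^^^^^^^^^^^^^^^^^^^^^
AttributeError: 'float' object has no attribute 'round'
```

Call:
play_rows(increments=[0,0,0,0.05,0,0,0,0.05,0,0,0,0.05,0,0,0,0])

```text
time: 21.65
position: [0.572, 0.1135, 0.0539]
tool_rot: [0.977, -0.212, 0.001, -0.0]
ft_force: [4.5, 3.2, 3.8]
grip_width: 0.0355
```

```bash
python3 m.py
```

```text
Traceback (most recent call last):
  File "m.py", line 7, in <module>
    print("t",s["time"],"mean",a.mean(0).round(3),"Mz",a[:,5].round(3),"yaw",np.arctan2(M[1,0],M[0,0]).round(3),s["position"].round(4),s["grip_width"].round(4))
                                                                                                                                       ^^^^^^^^^^^^^^^^^^^^^
AttributeError: 'float' object has no attribute 'round'
```

Call:
play_rows(increments=[0,0,0,0.05,0,0,0,0.05,0,0,0,0.05,0,0,0,0])

```text
time: 22.25
position: [0.5722, 0.1135, 0.0538]
tool_rot: [0.959, -0.285, 0.001, -0.0]
ft_force: [5.0, 2.9, 3.9]
grip_width: 0.036
```

```bash
python3 m.py
```

```text
Traceback (most recent call last):
  File "m.py", line 7, in <module>
    print("t",s["time"],"mean",a.mean(0).round(3),"Mz",a[:,5].round(3),"yaw",np.arctan2(M[1,0],M[0,0]).round(3),s["position"].round(4),s["grip_width"].round(4))
                                                                                                                                       ^^^^^^^^^^^^^^^^^^^^^
AttributeError: 'float' object has no attribute 'round'
```

```bash
sed -i 's/s\["grip_width"\].round(4)/round(s["grip_width"],4)/' m.py; python3 m.py
```

```text
t 22.65 mean [ 4.392  3.09   3.177  0.57  -0.853  0.256] Mz [0.257 0.286 0.211 0.268 0.258] yaw -0.577 [0.5722 0.1135 0.0538] 0.0357
```

Call:
play_rows(increments=[0,0,0,0.05,0,0,0,0.05,0,0,0,0])

```text
time: 22.95
position: [0.5723, 0.1135, 0.0537]
tool_rot: [0.943, -0.332, 0.001, -0.0]
ft_force: [3.9, 3.7, 2.9]
grip_width: 0.0357
```

```bash
python3 m.py
```

```text
t 23.15 mean [ 4.72   3.517  2.317  0.554 -0.928  0.313] Mz [0.344 0.342 0.31  0.253 0.319] yaw -0.676 [0.5723 0.1135 0.0537] 0.0357
```

Call:
play_rows(increments=[0,0,0,0.05,0,0,0,0,0,0,0,0])

```text
time: 23.45
position: [0.5724, 0.1134, 0.0537]
tool_rot: [0.935, -0.355, 0.001, -0.0]
ft_force: [5.5, 2.0, 3.2]
grip_width: 0.036
```

```bash
python3 m.py
```

```text
t 23.65 mean [ 4.795  3.441  2.485  0.513 -0.927  0.342] Mz [0.298 0.346 0.376 0.337 0.354] yaw -0.726 [0.5724 0.1134 0.0537] 0.036
```

The torque is climbing (0.26 → 0.31 → 0.34), so the head is on the lips. I'm aiming for about 0.47 N m.

Call:
play_rows(increments=[0,0,0,0.05,0,0,0,0.05,0,0,0,0,0,0,0,0])

```text
time: 24.05
position: [0.5726, 0.1133, 0.0537]
tool_rot: [0.916, -0.401, 0.001, -0.0]
ft_force: [5.3, 2.0, 1.7]
grip_width: 0.0359
```

```bash
python3 m.py
```

```text
t 24.25 mean [ 5.267  2.435  1.869  0.462 -0.992  0.431] Mz [0.382 0.456 0.447 0.451 0.418] yaw -0.826 [0.5726 0.1133 0.0537] 0.0358
```

Call:
play_rows(increments=[0,0,0,0.05,0,0,0,0,0,0,0,0])

```text
time: 24.55
position: [0.5726, 0.1132, 0.0537]
tool_rot: [0.906, -0.424, 0.001, -0.0]
ft_force: [4.2, 2.8, 2.1]
grip_width: 0.0354
```

```bash
python3 m.py
```

```text
t 24.75 mean [ 4.793  2.57   1.741  0.425 -0.983  0.471] Mz [0.437 0.478 0.49  0.474 0.477] yaw -0.875 [0.5726 0.1132 0.0537] 0.0359
```

Snug at 0.47 N m. With a running torque of about 0.2 that is a clamp of roughly 27 N. I'll unwind the cap's spring by 0.2 rad, release and lift.

Call:
play_rows(increments=[0,0,0,-0.05,0,0,0,-0.05,0,0,0,-0.05,0,0,0,-0.05,0,0,0,0])

```text
time: 25.25
position: [0.5723, 0.1135, 0.0536]
tool_rot: [0.943, -0.332, 0.001, -0.0]
ft_force: [5.2, 3.3, 2.4]
grip_width: 0.0355
```

```bash
python3 m.py
```

```text
t 25.45 mean [ 4.955  2.894  1.745  0.534 -0.977  0.065] Mz [0.065 0.086 0.047 0.082 0.045] yaw -0.678 [0.5723 0.1135 0.0537] 0.0359
```

Call:
play_rows(increments=[0,0,0,0,0,0,0,0,0,0,0,0,0,0,0,0,0,0,0,0], fingers=6.5)

```text
time: 25.95
position: [0.5704, 0.1133, 0.0531]
tool_rot: [0.943, -0.333, -0.001, 0.0]
ft_force: [0.1, -0.6, -0.2]
grip_width: 0.0629
```

```bash
python3 m.py
```

```text
t 26.15 mean [ 0.122 -0.066 -0.069 -0.018 -0.044 -0.022] Mz [-0.001  0.024 -0.094 -0.042  0.002] yaw -0.679 [0.5712 0.1134 0.0535] 0.0648
```

Free, with all forces at zero. I'll lift straight up and look.

Call:
play_rows(increments=[0,0,-1,0,0,0,-2,0,0,0,-3,0,0,0,-4,0,0,0,-4,0])

```text
time: 26.65
position: [0.5708, 0.1135, 0.1953]
tool_rot: [0.943, -0.333, -0.0, 0.0]
ft_force: [0.6, 0.1, 0.3]
grip_width: 0.0648
```

Call:
play_rows(increments=[0,4,-3,0,0,4,0,0,0,4,0,0,0,0,0,0,0,0,0,0])

```text
time: 27.15
position: [0.496, 0.0197, 0.2245]
tool_rot: [0.943, -0.334, 0.001, -0.0]
ft_force: [0.8, 0.4, -0.2]
grip_width: 0.065
```

```bash
python3 stopchk.py 2
python3 - <<'E'
from h import *
im=robot.camera("wrist");cv2.imwrite("pics/w9.png",im)
E
```

```text
t 27.15 p [0.496  0.0197 0.2245] F [ 0.82  0.43 -0.16] M [ 0.01  -0.04   0.005] g 0.06498935379590204
shift cm [ -0.06 -12.02  17.06] yaw -0.681 twist None q6 0.495 tilt [ 1.7e-03  1.0e-04 -1.0e+00]
stop patch shift px [0 0] 0.852
stop patch shift px [0 0] 0.983
```

View pics/cc_2.png

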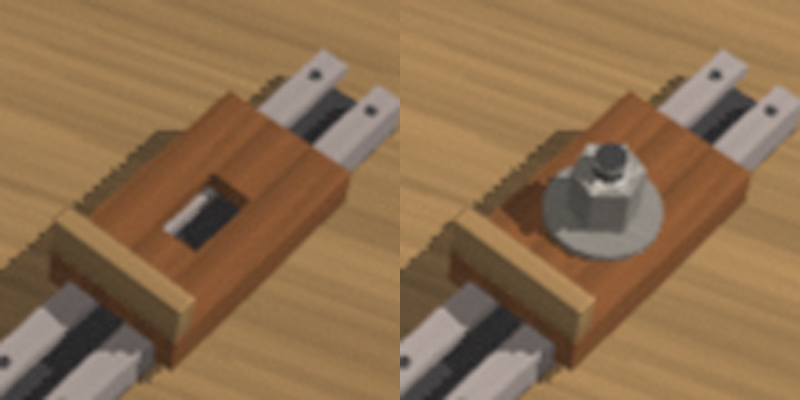

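View pics/w9.png

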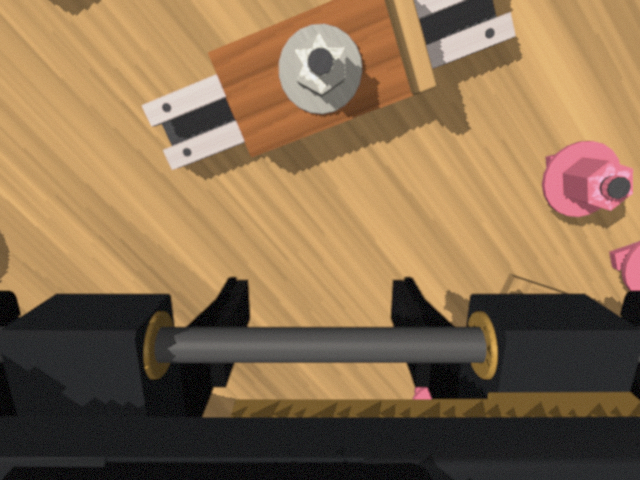

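The bolt stands upright with its flange flat on the stop, and the stop is at its starting pixels. The gripper is clear, so I'm handing in.

```bash
python3 -c "
from rig import robot;print(robot.hand_in())"
```

```text
the job is handed in; nothing more can be done
None
```

I took the T-bolt out of its block, lowered its head through the stop's opening into the rail slot, and turned it clockwise onto its stop. I then tightened the nut to about 0.47 N m, let go and handed in at about 27 s. The hand-in gives no verdict.

**Torque:** it ran level at about 0.2 N m, then climbed once the head met the lips. That puts the clamp at roughly 27 N, an estimate from torque since it was not measured directly.

**Last checks:** forces on the gripper were zero after release. The bolt stands upright with its flange flat on the plate, and the stop shows no pixel shift from the start picture. I did not measure the glue bottle, offcut or tin again; the arm met no unexpected force near them.

**Not confirmed:** the head is hidden under the stop, so its square position is inferred. The grip turned 2.9 rad in all before the climb, and the torque then rose steadily.

**Disagreements:** the cameras differed by 1–3 mm on the head's and opening's position. A side force of about 5 N stayed on the tool while turning; shifting the tool sideways only eased it, and it went when I let go.

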